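Seat the tall battery module in the test dock

ROBOT

A 6-joint arm with a two-finger parallel gripper is mounted at the origin on the work surface. World frame = base frame: x ahead of the robot, y to its left, z up, the work surface at z = 0. Lengths are in m, angles in rad, forces in N, time in s.
With the tool pointing down it reaches from about 0.35 to 0.775 m from the base axis. Payload 7.3 kg.
Tool frame: the origin (TCP) lies at the very end of the fingers, on their centre line; the grasp point (between the pads) lies 19 mm behind it; z points along the fingers, y is the line along which they close (so a half turn about z gives the same grasp; the last joint's range is limited). The gripper opens to 92 mm and grips with 3 to 60 N. Pads are 19 mm wide; open, the fingers measure 130 mm over their backs; the gripper's body (75 mm by 190 mm) begins 47 mm behind the grasp point.
Start: joints at [1.068, 0.342, 1.524, -0, 1.275, -0.146], TCP at [0.183, 0.492, 0.227] pointing down, gripper open.
Joint ranges: [-2.53, 2.53], [-0.77, 2.02], [0.04, 2.7], [-1, 4.14], [0.28, 2.66], [-3.11, 3.11]. Speed limits (rad/s): [2.57, 2.57, 3.14, 3.14, 3.14, 3.14].

INTERFACE

Orientations are given as [roll, pitch, yaw] about the fixed x, y, z axes, in that order (R = Rz(yaw) Ry(pitch) Rx(roll)).
In Python, from cell import robot gives the robot as it stands. The module is installed in compiled form; this text tells all that it offers.
- The arm moves only by the tool arm_command, never from a script. Its argument "moves" is a list of rows, each a list of 3 entries, a list of its own where there are three numbers: the shift along the tool's x, y, z in m, then the turn, a rotation vector about the tool's x, y, z in rad, then the finger opening in m, from 0 to 0.0918. In form: [[[dx, dy, dz], [ax, ay, az], claw], ...]. A call has exactly 5 rows; each row is the pose to reach, as a shift and turn from the pose commanded when the call began, along the tool's axes at that moment; what a row does not reach only later rows make up. A row lasts 1/10 s, in which the tool goes at most 50 mm and 8.59 degrees, less where a joint would pass 70% of its speed; a pose out of reach is approached as far as the arm can. A call with a gripper value outside its range is refused whole. The fingers move at their own pace and stop on an object; "squeeze" is the grip in N (left out, the last holds). Time passes only in rows, so rows that repeat a pose let the fingers close, or fill a call up. It gives the time, the measured TCP pose, the force, the opening and the grip force at its end, in the units of the state.
- robot.observe(): the state, without advancing time (a new reading comes with each control period).
- robot.read_camera(name): name is "scene" or "top" or "wrist"; returns the picture (480x640x3 uint8, red, green, blue); there is no depth.
- robot.camera_model(name): a dict with "fx", "fy", "cx", "cy" (pixels), "R" (3x3) and "t" (3): a world point X has camera coordinates R X + t. Camera axes: x right, y down, z forward; pixel columns grow to the right and rows downward; lengths in m; the calibration is good to about 2 mm. A picture is of the moment at which its call begins: read the wrist's pose just before it. camera_model takes no time and is no camera call; for the wrist camera it gives the pose at the moment of the call.
- robot.hand_in(): hands the job in; it is judged then, once.
The state is a dict: "time": time; "qpos": joint angles; "qvel": joint speeds; "joint_efforts": joint torques, N m; "tool_pos": TCP position; "tool_rot": TCP orientation; "contact_force": force on the tool from outside, world axes, zero at the start; "torque": the same for the moment, N m; "opening": finger opening in m; "grip_force": force on a finger pad.
Only numpy, scipy, OpenCV 4.12 (cv2) and the standard library are available. Lean on these libraries where they do the work, as an engineer would, in place of code of your own. Each camera call takes 0.05 s, during which the arm holds its last target. There are 200 camera calls.

TASK

Take the taller of the two flat battery modules from its slanted stand and load it into the slot of the test dock: bring its lower edge into the flared mouth while the module still leans about as it did in the stand, then straighten it upright and lower it until it is fully home on the slot's floor. Keep hold of it until it is home, then let go and leave it standing there; do not disturb the shorter module, the bundle of cells or the roll of tape.

Things in the scene. Friction and masses are not known exactly. Their poses are not given: they have to be found in the camera images.
- tall_module_center (a point): centre of the tall module: flat grey battery slab, black top edge, brass contacts at its lower edge; 12 mm thick (its x), 100 wide (y), 130 tall (z, from lower to upper edge), 0.2 to 0.4 kg. Starts leaning 25 degrees from vertical, top away from the robot, in the left or right stand. Pinch it through its thickness, mid-width, in its upper half, gripper leaning too; draw it out along its slant.
- tall_module_foot (a point): middle of the tall module's lower edge face, same axes as its centre, 65 mm below it along its z.
- stand_a: fixed plywood stand of the tall module (the short one has its like). Origin on the table under the module's lower edge, which rests 22 mm up on a ledge square to the module; x points away from the robot. On the far side two ribs, 12 mm wide, 42 mm either side of the middle, back the module up to 85 mm from its lower edge, joined by a board up to 26 mm. The robot's side is open.
- dock_seat (a point): centre of the slot's floor, 10 mm above the table, in the fixed black dock (69 x 144 x 48 mm). x across the slot, away from the robot within 20 degrees; y along it; z up. Slot 120 mm long, 15 wide up to 22 above its floor, then both long sides flare (39 degrees from vertical) to a mouth 41 wide, 38 above its floor; ends upright. A module may lean either way over it.
- short_module_center (a point): centre of the short module, a bystander of the same make, 12 x 100 x 95 mm, axes likewise, leaning in the other stand. Leave it alone.
- cell_bundle: bystander: seven green round cells standing in a bundle 57 mm across, 65 mm high; origin under its centre. Leave it alone.
- tape_roll: bystander: roll of pale masking tape lying flat, 100 mm across, 25 mm high; origin under its centre. Leave it alone.
Not all that is in view belongs to the job. What is shaped like the part that bears tall_module_center but turquoise is not meant.

How it is judged:
On the way, in this order (a step that is already met when the one before it is completed fails the run):
1. the tall module's lower edge is inside the mouth of the dock (4 mm or more below its rim) while the module still leans at least 11 degrees (angle between tall_module_center's own z axis and vertical between 0.19 and 0.9 rad and z of tall_module_foot in the frame of dock_seat between -0.003 and 0.034 m and x of tall_module_foot in the frame of dock_seat between -0.02 and 0.02 m and y of tall_module_foot in the frame of dock_seat between -0.015 and 0.015 m), for 0.1 s.
2. the module is upright within 11 degrees and down to within 8 mm of the slot's floor while the fingers still hold it (angle between tall_module_center's own z axis and vertical below 0.19 rad and z of tall_module_foot in the frame of dock_seat below 0.008 m and horizontal distance between tall_module_foot and dock_seat below 0.016 m and contact force between the fingers and tall_module above 0.5 N), for 0.1 s.
At the end, for the whole second after the job is handed in: the tall module stands in the dock's slot, upright within 10 degrees, its lower edge within 5 mm of the slot's floor and within 16 mm of the slot's centre, released and at rest (angle between tall_module_center's own z axis and vertical below 0.175 rad and z of tall_module_foot in the frame of dock_seat below 0.005 m and horizontal distance between tall_module_foot and dock_seat below 0.016 m and linear speed of tall_module below 0.02 m/s); the robot touches nothing.
It fails at once if the short module is moved more than 25 mm (distance of short_module_center from where it was at the start of the episode above 0.025 m).
It fails at once if the cell bundle is moved more than 25 mm (distance of cell_bundle from where it was at the start of the episode above 0.025 m).
It fails at once if the tape roll is moved more than 25 mm (distance of tape_roll from where it was at the start of the episode above 0.025 m).
It also fails if it takes over 42 s, if anything falls off the work surface, if the arm or the gripper's body presses on something with over 40 N, if the wrist force passes 120 N, or if a joint passes its speed limit or range.

## Working session

There is one attempt and no reset: what is moved stays moved. The work goes in short steps, Python scripts to look and compute and a tool call to move; the robot and the scene stay as the last step left them, time stands still between calls to the robot, and variables do not carry over. Pictures are saved under pics/ and viewed, at most 10 in all, crops included, and the job is handed in when it is done.

Besides the shell and the picture viewer there is one more tool, called by a JSON object that holds its "name" and its "arguments", one argument or row to a line. arm_command: Moves the arm, as the interface text tells. Its arguments: {"type":"object","properties":{"moves":{"type":"array"},"squeeze":{"type":"number"}},"required":["moves"]}

```bash
mkdir -p pics; python3 - <<'E'
from cell import robot
import cv2,numpy as np
s=robot.observe();print(s)
for n in("scene","top"):
    cv2.imwrite(f"pics/{n}0.png",robot.read_camera(n)[:,:,::-1])
    m=robot.camera_model(n);print(n,m)
print(robot.camera_model("wrist"))
E
```

```text
{'time': 0.0, 'qpos': array([ 1.06800512e+00,  3.42729523e-01,  1.52503344e+00, -2.40817273e-06,
        1.27536691e+00, -1.45983374e-01]), 'qvel': array([ 5.08314673e-04, -1.60346283e-05, -4.06064315e-04,  7.85931098e-04,
       -1.10215016e-03,  1.14177351e-03]), 'joint_efforts': array([ 8.20058231e-04, -4.31232941e+01, -2.44225770e+01,  7.20080500e-02,
        5.57054719e-02, -9.75251965e-05]), 'tool_pos': array([0.1831488 , 0.49158525, 0.22603569]), 'tool_rot': array([-3.14007145e+00, -2.21333951e-04,  2.78478536e+00]), 'contact_force': array([-0.74545413, -1.00394895,  0.17783416]), 'torque': array([-0.00429777,  0.00097968, -0.01567199]), 'grip_force': 0.0, 'opening': 0.09174848783081122}
scene {'fx': 618.0186103733319, 'fy': 618.0186103733319, 'cx': 321.10635912093, 'cy': 235.27742679653315, 'R': array([[ 0.7550583 ,  0.65565607, -0.00144131],
       [ 0.56114711, -0.64735496, -0.51579596],
       [-0.33911779,  0.38864724, -0.85671025]]), 't': array([-0.43421651, -0.30893008,  1.57021171])}
top {'fx': 514.4173109174931, 'fy': 514.4173109174931, 'cx': 312.9684837811695, 'cy': 235.28086481894363, 'R': array([[ 0.02521142, -0.99952804, -0.01755254],
       [-0.98641693, -0.0220222 , -0.16277794],
       [ 0.16231457,  0.02141798, -0.98650659]]), 't': array([-0.04101094,  0.62360494,  0.81680108])}
{'fx': 389.89070835431096, 'fy': 389.89070835431096, 'cx': 322.22861484416967, 'cy': 239.35277162864293, 'R': array([[ 0.34957507,  0.93690696, -0.00161967],
       [ 0.89986529, -0.33527193,  0.2789896 ],
       [ 0.26084427, -0.09898529, -0.96029276]]), 't': array([-0.52350865, -0.03541638,  0.39056829])}
```

View pics/scene0.png

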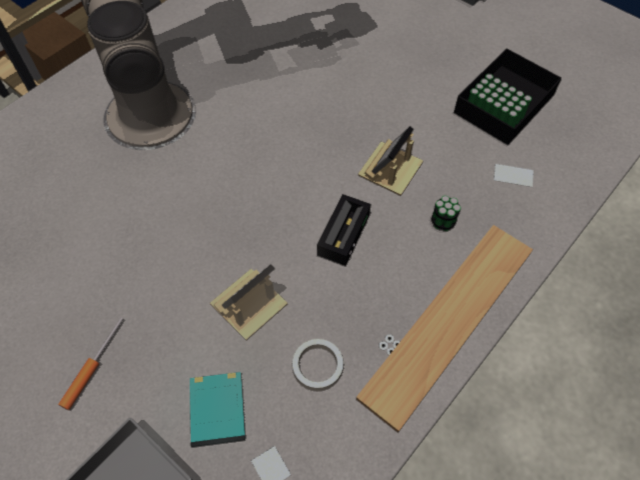

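View pics/top0.png

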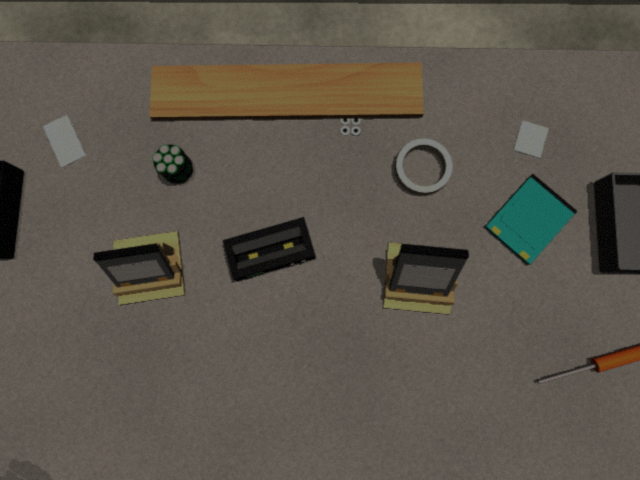

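Candidates: the module at top(135,265), the one at top(428,270) and the turquoise decoy at top(530,218), which is excluded. The one at (428,270) looks taller, so I'll check it in a crop.

```bash
python3 - <<'E'
import cv2,numpy as np
t=cv2.imread("pics/top0.png")
a=t[225:320,85:205];b=t[225:320,370:490];c=t[205:300,210:330]
r=lambda x,f:cv2.convertScaleAbs(cv2.resize(x,None,fx=f,fy=f,interpolation=cv2.INTER_CUBIC),alpha=1.7)
s=cv2.imread("pics/scene0.png")[240:330,200:320]
cv2.imwrite("pics/crop1.png",np.vstack([np.hstack([r(a,3.3),r(b,3.3)]),np.hstack([r(c,3.3)[:290],cv2.resize(r(s,3.3),(396,290))])]))
E
```

```text
(no output)
```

View pics/crop1.png

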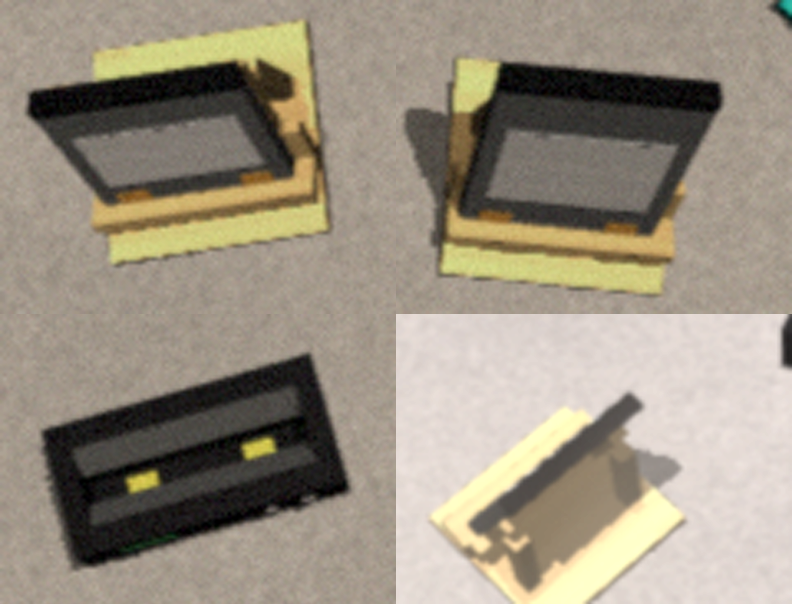

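The module at right, top(428,270), shows the longer face. I'll fit both size hypotheses to its corners, and fit the dock's rim.

```bash
cat > h.py <<'E'
from cell import robot
import cv2,numpy as np
from scipy.optimize import least_squares
from scipy.spatial.transform import Rotation as Ro
L=np.radians(25)
def proj(m,P):
    c=np.atleast_2d(P)@m["R"].T+m["t"]; return c[:,:2]/c[:,2:]*[m["fx"],m["fy"]]+[m["cx"],m["cy"]]
def Rz(a): return Ro.from_euler('z',a).as_matrix()
def modpts(p,loc,lean=L):  # loc: points in module frame, origin foot; foot at z=.022
    R=Rz(p[2])@Ro.from_euler('y',lean).as_matrix()
    return np.array([p[0],p[1],.022])+np.array(loc)@R.T
def dockpts(p,loc): return np.array([p[0],p[1],.010])+np.array(loc)@Rz(p[2]).T
def fit(f,m,loc,px,p0):
    r=least_squares(lambda p:(proj(m,f(p,loc))-px).ravel(),p0); return r.x,r.fun.reshape(-1,2)
E
python3 - <<'E'
from h import *
m=robot.camera_model("top")
b=np.array([[460-396,217],[652-396,235],[500-396,63],[720-396,83]])/3.3+[370,225]
a=np.array([[107,203],[293,178],[31,93],[240,63]])/3.3+[85,225]
c=np.array([[45,117],[308,42],[348,177],[78,253]])/3.3+[210,205]
for n,px,y in(("R",b,-.2),("L",a,.3)):
  for h in(.13,.095):
    x,r=fit(modpts,m,[[-.006,.05,0],[-.006,-.05,0],[.006,.05,h],[.006,-.05,h]],px,[.5,y,0]);print(n,h,x.round(4),r.round(1).tolist())
x,r=fit(dockpts,m,[[.0345,.072,.038],[.0345,-.072,.038],[-.0345,-.072,.038],[-.0345,.072,.038]],c,[.5,.05,0]);print("dock",x.round(4),r.round(1).tolist())
print(proj(m,dockpts(x,[[0,0,0]])),"floor brass mid px",np.array([200.5,152])/3.3+[210,205])
print(proj(robot.camera_model("scene"),dockpts(x,[[0,0,0.038]])))
E
```

```text
R 0.13 [ 0.5368 -0.2076 -0.0688] [[-0.5, 0.6], [0.3, 0.6], [0.1, -0.5], [0.1, -0.6]]
R 0.095 [ 0.5473 -0.2114 -0.0918] [[1.7, -6.2], [2.3, -4.8], [-0.5, 4.5], [-3.1, 5.7]]
L 0.13 [0.5329 0.2544 0.1048] [[2.5, 5.6], [4.1, 8.5], [-3.9, -8.3], [-1.9, -4.5]]
L 0.095 [0.5435 0.2608 0.1607] [[-0.4, 1.0], [0.9, 0.6], [0.1, -1.0], [-0.5, -0.5]]
dock [0.5989 0.0473 0.3012] [[-0.8, 1.2], [1.3, 0.9], [0.3, -1.3], [-0.7, -0.8]]
[[271.27546528 252.39909985]] floor brass mid px [270.75757576 251.06060606]
[[343.61775957 222.30955659]]
```

```bash
cat >> h.py <<'E'
STAND=np.array([.5368,-.2076,-.0688]); DOCK=np.array([.600,.0473,.3012])
def Rm(yaw,lean): return Rz(yaw)@Ro.from_euler('y',lean).as_matrix()
FLIP=np.array([[0,1,0],[1,0,0],[0,0,-1]]).T  # cols: tool x=Ym, y=Xm, z=-Zm
def tgt(foot,yaw,lean,d): # TCP target with tip d above foot along module z
    M=Rm(yaw,lean); return np.array(foot)+M[:,2]*d, M@FLIP
def go(p,R):
    s=robot.observe(); T=Ro.from_euler('xyz',s['tool_rot']).as_matrix()
    print("t",round(s['time'],2),"q",s['qpos'].round(2),"F",s['contact_force'].round(1),"op",round(s['opening'],4),"grip",round(s['grip_force'],1))
    print("shift",(T.T@(p-s['tool_pos'])).round(4),"turn",Ro.from_matrix(T.T@R).as_rotvec().round(3))
E
python3 - <<'E'
from h import *
go(*tgt([*STAND[:2],.022],STAND[2],L,.20))
E
```

```text
t 0.1 q [ 1.07  0.34  1.52  0.    1.28 -0.15] F [-0.4  0.4  0.4] op 0.0917 grip 0.0
shift [-0.6566 -0.5077  0.0234] turn [0.373 0.28  1.261]
```

{"name": "arm_command", "arguments": {
  "moves": [
    [[-0.657,-0.508,0.023],[0.373,0.28,1.261],0.07],
    [[-0.657,-0.508,0.023],[0.373,0.28,1.261],0.07],
    [[-0.657,-0.508,0.023],[0.373,0.28,1.261],0.07],
    [[-0.657,-0.508,0.023],[0.373,0.28,1.261],0.07],
    [[-0.657,-0.508,0.023],[0.373,0.28,1.261],0.07]
  ],
  "squeeze": 40
}}

```text
time: 0.6
tool_pos: [0.3157, 0.2781, 0.2197]
tool_rot: [-2.895, -0.072, 2.063]
contact_force: [1.3, 1.6, 0.4]
opening: 0.0699
grip_force: 0.0
```

```bash
python3 - <<'E'
from h import *
go(*tgt([*STAND[:2],.022],STAND[2],L,.20))
E
```

```text
t 0.6 q [ 0.49  0.3   1.64  0.07  1.45 -0.03] F [1.3 1.6 0.4] op 0.0699 grip 0.0
shift [-0.5771  0.0294 -0.0335] turn [0.164 0.122 0.553]
```

{"name": "arm_command", "arguments": {
  "moves": [
    [[-0.577,0.029,-0.033],[0.164,0.122,0.553],0.07],
    [[-0.577,0.029,-0.033],[0.164,0.122,0.553],0.07],
    [[-0.577,0.029,-0.033],[0.164,0.122,0.553],0.07],
    [[-0.577,0.029,-0.033],[0.164,0.122,0.553],0.07],
    [[-0.577,0.029,-0.033],[0.164,0.122,0.553],0.07]
  ]
}}

```text
time: 1.1
tool_pos: [0.449, 0.0654, 0.2116]
tool_rot: [-2.705, -0.001, 1.502]
contact_force: [0.1, 1.9, 0.1]
opening: 0.0702
grip_force: 0.0
```

```bash
python3 - <<'E'
from h import *
go(*tgt([*STAND[:2],.022],STAND[2],L,.20))
E
```

```text
t 1.1 q [-0.04  0.49  1.42  0.01  1.67  0.03] F [0.1 1.9 0.1] op 0.0702 grip 0.0
shift [-0.2662  0.1766 -0.0734] turn [-0.001 -0.001 -0.   ]
```

{"name": "arm_command", "arguments": {
  "moves": [
    [[-0.266,0.177,-0.073],[0,0,0],0.07],
    [[-0.266,0.177,-0.073],[0,0,0],0.07],
    [[-0.266,0.177,-0.073],[0,0,0],0.07],
    [[-0.266,0.177,-0.073],[0,0,0],0.07],
    [[-0.266,0.177,-0.073],[0,0,0],0.07]
  ]
}}

```text
time: 1.6
tool_pos: [0.5813, -0.1456, 0.2055]
tool_rot: [-2.707, -0.002, 1.507]
contact_force: [1.7, 0.1, -0.3]
opening: 0.07
grip_force: 0.0
```

```bash
python3 - <<'E'
from h import *
go(*tgt([*STAND[:2],.022],STAND[2],L,.20))
cv2.imwrite("pics/w1.png",robot.read_camera("wrist")[:,:,::-1])
m=robot.camera_model("wrist")
h=.13
print(proj(m,modpts(STAND,[[-.006,.05,0],[-.006,-.05,0],[-.006,.05,h],[-.006,-.05,h],[.006,.05,h],[.006,-.05,h]])).round(1).tolist())
import pickle;pickle.dump(m,open("w1.pkl","wb"))
E
```

```text
t 1.6 q [-0.32  0.78  0.91 -0.11  1.88 -0.26] F [ 1.7  0.1 -0.3] op 0.07 grip 0.0
shift [-0.0651  0.0409 -0.0167] turn [0.001 0.    0.005]
[[357.0, 221.4], [354.5, 321.8], [376.6, 274.8], [370.7, 418.7], [397.4, 274.8], [389.2, 418.7]]
```

View pics/w1.png

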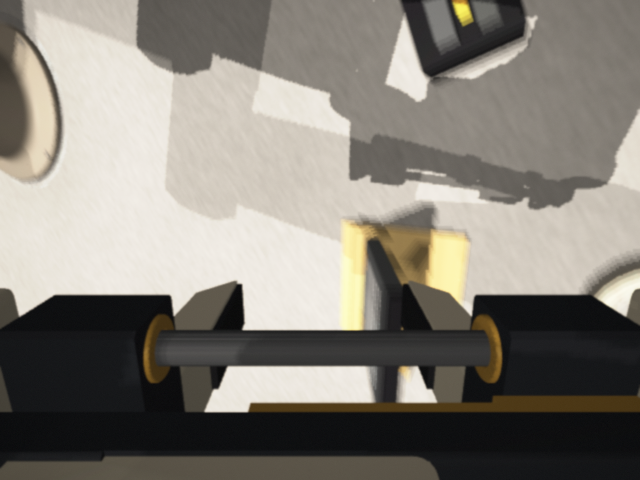

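The module's left top corner sits at about (385–400, 282) and the prediction was (377–397, 275), so the pose fits. I'll align, then descend.

{"name": "arm_command", "arguments": {
  "moves": [
    [[-0.035,0.021,-0.01],[0,0,0],0.07],
    [[-0.065,0.041,-0.017],[0,0,0.005],0.07],
    [[-0.065,0.041,-0.017],[0,0,0.005],0.07],
    [[-0.065,0.041,0.003],[0,0,0.005],0.07],
    [[-0.065,0.041,0.023],[0,0,0.005],0.07]
  ]
}}

```text
time: 2.15
tool_pos: [0.6038, -0.21, 0.1668]
tool_rot: [-2.707, 0.0, 1.502]
contact_force: [0.0, 0.6, -1.5]
opening: 0.0698
grip_force: 0.0
```

```bash
python3 - <<'E'
from h import *
go(*tgt([*STAND[:2],.022],STAND[2],L,.076))
E
```

```text
t 2.15 q [-0.39  0.89  0.79 -0.14  1.88 -0.33] F [ 0.   0.6 -1.5] op 0.0698 grip 0.0
shift [-0.0021  0.0003  0.0835] turn [0.002 0.    0.   ]
```

{"name": "arm_command", "arguments": {
  "moves": [
    [[-0.001,0,0.02],[0,0,0],0.07],
    [[-0.002,0,0.04],[0,0,0],0.07],
    [[-0.002,0,0.06],[0,0,0],0.07],
    [[-0.002,0,0.08],[0,0,0],0.07],
    [[-0.002,0,0.083],[0,0,0],0.07]
  ]
}}

```text
time: 2.65
tool_pos: [0.567, -0.2087, 0.0905]
tool_rot: [-2.702, -0.001, 1.503]
contact_force: [0.1, 0.2, -0.4]
opening: 0.0699
grip_force: 0.0
```

```bash
python3 - <<'E'
from h import *
go(*tgt([*STAND[:2],.022],STAND[2],L,.076))
E
```

```text
t 2.65 q [-0.41  0.87  1.03 -0.14  1.65 -0.32] F [ 0.1  0.2 -0.4] op 0.0699 grip 0.0
shift [-0.0009  0.0016 -0.0012] turn [-0.003 -0.001  0.001]
```

Close.

{"name": "arm_command", "arguments": {
  "moves": [
    [[0,0.001,0],[0,0,0],0.04],
    [[0,0.001,0],[0,0,0],0.02],
    [[0,0.001,0],[0,0,0],0.005],
    [[0,0.001,0],[0,0,0],0.005],
    [[0,0.001,0],[0,0,0],0.005]
  ],
  "squeeze": 30
}}

```text
time: 3.15
tool_pos: [0.5702, -0.2101, 0.0925]
tool_rot: [-2.708, 0.001, 1.502]
contact_force: [0.6, 0.0, -0.8]
opening: 0.0346
grip_force: 0.0
```

```bash
python3 - <<'E'
from h import *
go(*tgt([*STAND[:2],.022],STAND[2],L,.076))
E
```

```text
t 3.15 q [-0.41  0.87  1.02 -0.14  1.65 -0.32] F [ 0.6  0.  -0.8] op 0.0346 grip 0.0
shift [ 0.0002 -0.0006  0.002 ] turn [0.003 0.001 0.   ]
```

{"name": "arm_command", "arguments": {
  "moves": [
    [[0,0,0],[0,0,0],0.005],
    [[0,0,0],[0,0,0],0.005],
    [[0,0,0],[0,0,0],0.005],
    [[0,0,0],[0,0,0],0.005],
    [[0,0,0],[0,0,0],0.005]
  ],
  "squeeze": 30
}}

```text
time: 3.65
tool_pos: [0.5697, -0.2101, 0.0922]
tool_rot: [-2.707, 0.001, 1.502]
contact_force: [-0.7, 0.2, 0.7]
opening: 0.0117
grip_force: 30.0
```

{"name": "arm_command", "arguments": {
  "moves": [
    [[0,0,-0.015],[0,0,0],0.005],
    [[0,0,-0.04],[0,0,0],0.005],
    [[0,0,-0.07],[0,0,0],0.005],
    [[0,0,-0.1],[0,0,0],0.005],
    [[0,0,-0.13],[0,0,0],0.005]
  ]
}}

```text
time: 4.15
tool_pos: [0.6249, -0.2136, 0.2104]
tool_rot: [-2.707, 0.0, 1.503]
contact_force: [-0.1, -0.7, -3.8]
opening: 0.012
grip_force: 30.0
```

```bash
python3 - <<'E'
from h import *
D=.0775
go(*tgt([*DOCK[:2],.15],DOCK[2],L,D))
cv2.imwrite("pics/w2.png",robot.read_camera("wrist")[:,:,::-1])
cv2.imwrite("pics/s2.png",robot.read_camera("scene")[:,:,::-1])
E
```

```text
t 4.15 q [-0.38  0.93  0.59 -0.15  2.03 -0.35] F [-0.1 -0.7 -3.8] op 0.012 grip 30.0
shift [ 0.2705 -0.0151 -0.0039] turn [ 0.002 -0.156 -0.335]
```

View pics/w2.png

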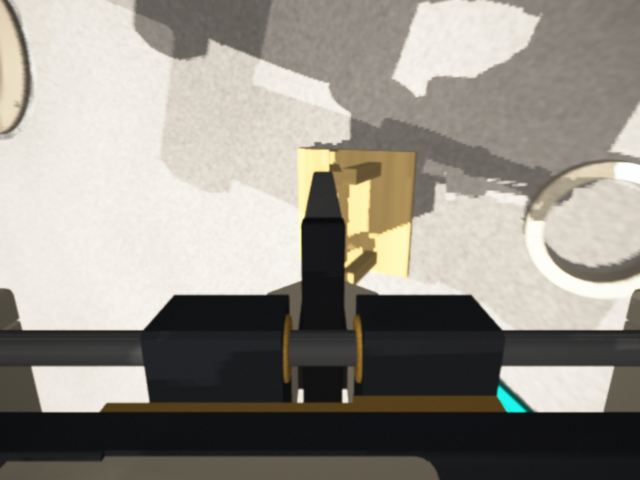

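{"name": "arm_command", "arguments": {
  "moves": [
    [[0.05,-0.003,-0.002],[0,-0.03,-0.06],0.005],
    [[0.1,-0.006,-0.003],[0,-0.06,-0.12],0.005],
    [[0.15,-0.009,-0.004],[0,-0.09,-0.18],0.005],
    [[0.2,-0.012,-0.004],[0,-0.12,-0.24],0.005],
    [[0.24,-0.014,-0.004],[0.001,-0.145,-0.31],0.005]
  ]
}}

```text
time: 4.75
tool_pos: [0.6288, 0.0294, 0.2175]
tool_rot: [-2.704, 0.0, 1.849]
contact_force: [1.1, -1.0, -2.6]
opening: 0.0121
grip_force: 30.0
```

```bash
python3 - <<'E'
from h import *
D=.0775
go(*tgt([*DOCK[:2],.10],DOCK[2],L,D))
E
```

```text
t 4.75 q [-0.01  0.85  0.74 -0.13  1.97 -0.32] F [ 1.1 -1.  -2.6] op 0.0121 grip 30.0
shift [0.0258 0.029  0.0386] turn [-0.001 -0.01  -0.021]
```

{"name": "arm_command", "arguments": {
  "moves": [
    [[0.013,0.014,0.02],[0,-0.01,-0.02],0.005],
    [[0.026,0.029,0.038],[0,-0.01,-0.021],0.005],
    [[0.026,0.029,0.038],[0,-0.01,-0.021],0.005],
    [[0.026,0.029,0.038],[0,-0.01,-0.021],0.005],
    [[0.026,0.029,0.038],[0,-0.01,-0.021],0.005]
  ]
}}

```text
time: 5.25
tool_pos: [0.633, 0.0529, 0.1734]
tool_rot: [-2.707, 0.003, 1.866]
contact_force: [-0.4, 0.3, -2.3]
opening: 0.0116
grip_force: 30.0
```

```bash
python3 - <<'E'
from h import *
D=.0775
go(*tgt([*DOCK[:2],.10],DOCK[2],L,D))
w=robot.read_camera("wrist")[:,:,::-1];m=robot.camera_model("wrist")
s=robot.observe();T=Ro.from_euler('xyz',s['tool_rot']).as_matrix();M=T@FLIP.T
foot=s['tool_pos']-M[:,2]*D;print("foot",foot)
q=proj(m,foot+np.array([[-.006,.05,0],[.006,.05,0]])@M.T)
d=proj(m,dockpts(DOCK,[[.0345,.072,.038],[-.0345,.072,.038],[.0205,.06,.038],[-.0205,.06,.038],[0,.06,0]]))
print(q.round(1).tolist(),d.round(1).tolist())
cv2.imwrite("pics/w3.png",cv2.resize(w[:330,150:550],None,fx=2,fy=2)[:600])
E
```

```text
t 5.25 q [ 0.02  0.88  0.79 -0.12  1.89 -0.29] F [-0.4  0.3 -2.3] op 0.0116 grip 30.0
shift [0.0045 0.0009 0.0031] turn [ 0.002 -0.    -0.006]
foot [0.60208008 0.04316203 0.10340435]
[[312.2, 168.5], [332.2, 168.5]] [[402.3, 122.1], [309.8, 123.0], [381.3, 140.4], [327.2, 139.9], [370.2, 138.5]]
```

View pics/w3.png

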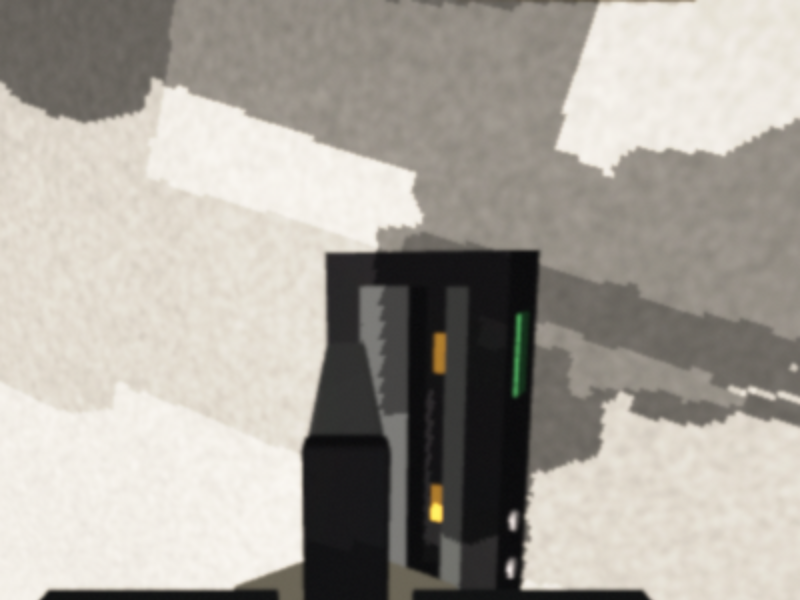

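The dock sits about 2 mm further in +x than modelled: its mouth corners are at wrist (330,143.5) and (384,143.5), against predictions of (327,140) and (381,140). The foot is at (313–331,172), as predicted. I'll shift the dock estimate and enter the mouth.

```bash
sed -i 's/DOCK=np.array.*/DOCK=np.array([.6022,.0475,.3012]); D=.0775/' h.py; cat >> h.py <<'E'
def seat(x,z,lean): return tgt(dockpts(DOCK,[[x,0,z]])[0],DOCK[2],lean,D)
E
python3 - <<'E'
from h import *
go(*seat(0,.05,L));go(*seat(0,.028,L))
E
```

```text
t 5.3 q [ 0.02  0.88  0.79 -0.12  1.89 -0.29] F [-0.7 -0.2 -2.2] op 0.012 grip 30.0
shift [0.0042 0.0197 0.0388] turn [ 0.002 -0.    -0.006]
t 5.3 q [ 0.02  0.88  0.79 -0.12  1.89 -0.29] F [-0.7 -0.2 -2.2] op 0.012 grip 30.0
shift [0.0043 0.0289 0.0588] turn [ 0.002 -0.    -0.006]
```

{"name": "arm_command", "arguments": {
  "moves": [
    [[0.002,0.01,0.02],[0,0,-0.003],0.005],
    [[0.004,0.02,0.039],[0,0,-0.006],0.005],
    [[0.004,0.024,0.049],[0,0,-0.006],0.005],
    [[0.004,0.028,0.057],[0,0,-0.006],0.005],
    [[0.004,0.028,0.057],[0,0,-0.006],0.005]
  ]
}}

```text
time: 5.8
tool_pos: [0.6327, 0.0577, 0.1086]
tool_rot: [-2.705, -0.001, 1.873]
contact_force: [0.3, -0.1, -2.8]
opening: 0.012
grip_force: 30.0
```

```bash
python3 - <<'E'
from h import *
go(*seat(0,.028,L));
w=robot.read_camera("wrist")[:,:,::-1]
cv2.imwrite("pics/w4.png",cv2.resize(w[:300,150:550],None,fx=2,fy=2)[:600])
E
```

```text
t 5.8 q [ 0.03  0.92  0.87 -0.12  1.77 -0.27] F [ 0.3 -0.1 -2.8] op 0.012 grip 30.0
shift [-0.0007  0.0007  0.0001] turn [-0.    -0.001  0.001]
```

View pics/w4.png

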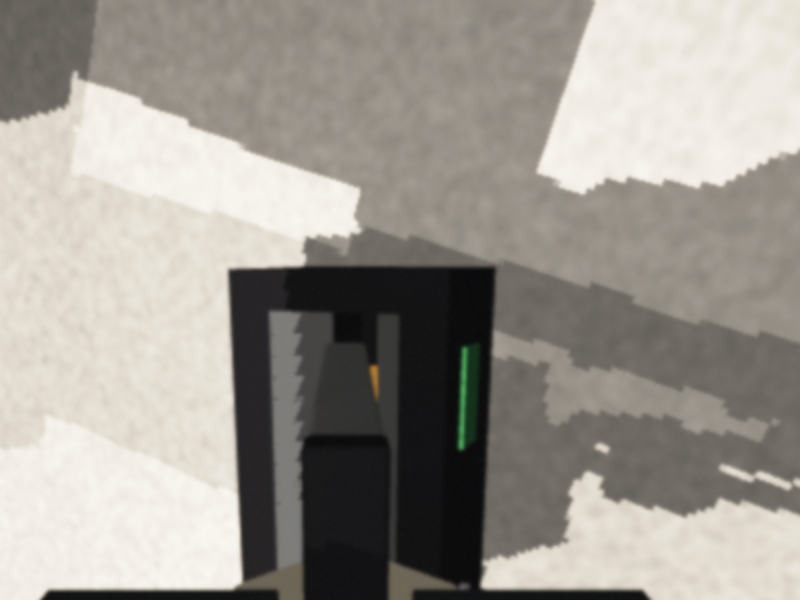

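The foot (crop x 327–365, row 342) is in the mouth, right over the slot (333–377) once the tilt is allowed for. Next I'll go slightly deeper, then straighten.

```bash
python3 - <<'E'
from h import *
go(*seat(0,.025,L))
for l in(20,15,10,5,0): go(*seat(0,.025,np.radians(l)))
E
```

```text
t 5.85 q [ 0.03  0.92  0.87 -0.12  1.77 -0.27] F [-0.1  0.3 -3.8] op 0.0119 grip 30.0
shift [-0.0008  0.002   0.0038] turn [ 0.001 -0.     0.001]
t 5.85 q [ 0.03  0.92  0.87 -0.12  1.77 -0.27] F [-0.1  0.3 -3.8] op 0.0119 grip 30.0
shift [-0.0007 -0.0048  0.004 ] turn [-0.086 -0.     0.001]
t 5.85 q [ 0.03  0.92  0.87 -0.12  1.77 -0.27] F [-0.1  0.3 -3.8] op 0.0119 grip 30.0
shift [-0.0007 -0.0115  0.0049] turn [-0.174 -0.     0.001]
t 5.85 q [ 0.03  0.92  0.87 -0.12  1.77 -0.27] F [-0.1  0.3 -3.8] op 0.0119 grip 30.0
shift [-0.0007 -0.0181  0.0064] turn [-0.261 -0.     0.001]
t 5.85 q [ 0.03  0.92  0.87 -0.12  1.77 -0.27] F [-0.1  0.3 -3.8] op 0.0119 grip 30.0
shift [-0.0007 -0.0245  0.0084] turn [-0.348 -0.     0.001]
t 5.85 q [ 0.03  0.92  0.87 -0.12  1.77 -0.27] F [-0.1  0.3 -3.8] op 0.0119 grip 30.0
shift [-0.0007 -0.0308  0.011 ] turn [-0.436 -0.     0.001]
```

{"name": "arm_command", "arguments": {
  "moves": [
    [[-0.001,0.002,0.004],[0,0,0],0.005],
    [[-0.001,0.002,0.004],[0,0,0],0.005],
    [[-0.001,0.002,0.004],[0,0,0],0.005],
    [[-0.001,-0.005,0.004],[-0.086,0,0],0.005],
    [[-0.001,-0.0115,0.005],[-0.174,0,0],0.005]
  ]
}}

```text
time: 6.35
tool_pos: [0.6215, 0.0538, 0.1087]
tool_rot: [-2.883, -0.001, 1.874]
contact_force: [1.1, 0.8, -2.8]
opening: 0.0122
grip_force: 30.0
```

```bash
python3 - <<'E'
from h import *
for l in(15,10,5,0): go(*seat(0,.025,np.radians(l)))
E
```

```text
t 6.35 q [ 0.    0.78  1.12 -0.08  1.49 -0.29] F [ 1.1  0.8 -2.8] op 0.0122 grip 30.0
shift [-0.0003 -0.0005 -0.0011] turn [ 0.003 -0.     0.002]
t 6.35 q [ 0.    0.78  1.12 -0.08  1.49 -0.29] F [ 1.1  0.8 -2.8] op 0.0122 grip 30.0
shift [-0.0003 -0.0073 -0.0008] turn [-0.085 -0.     0.002]
t 6.35 q [ 0.    0.78  1.12 -0.08  1.49 -0.29] F [ 1.1  0.8 -2.8] op 0.0122 grip 30.0
shift [-0.0003 -0.014   0.0001] turn [-0.172 -0.     0.002]
t 6.35 q [ 0.    0.78  1.12 -0.08  1.49 -0.29] F [ 1.1  0.8 -2.8] op 0.0122 grip 30.0
shift [-0.0003 -0.0206  0.0015] turn [-0.259 -0.001  0.002]
```

{"name": "arm_command", "arguments": {
  "moves": [
    [[0,-0.007,0],[-0.086,0,0],0.005],
    [[0,-0.014,0.001],[-0.172,0,0],0.005],
    [[0,-0.02,0.002],[-0.259,0,0],0.005],
    [[0,-0.02,0.002],[-0.259,0,0.001],0.005],
    [[0,-0.02,0.002],[-0.259,0,0.001],0.005]
  ]
}}

```text
time: 6.85
tool_pos: [0.6025, 0.0475, 0.1137]
tool_rot: [-3.139, -0.0, 1.872]
contact_force: [1.3, -0.2, -2.6]
opening: 0.0122
grip_force: 30.0
```

```bash
python3 - <<'E'
from h import *
go(*seat(0,.025,0));go(*seat(0,0,0))
w=robot.read_camera("wrist")[:,:,::-1]
cv2.imwrite("pics/w5.png",cv2.resize(w[:300,150:550],None,fx=2,fy=2)[:600])
E
```

```text
t 6.85 q [-0.05  0.59  1.44 -0.    1.11 -0.35] F [ 1.3 -0.2 -2.6] op 0.0122 grip 30.0
shift [ 0.0001 -0.0003  0.0012] turn [-0.003 -0.    -0.   ]
t 6.85 q [-0.05  0.59  1.44 -0.    1.11 -0.35] F [ 1.3 -0.2 -2.6] op 0.0122 grip 30.0
shift [ 0.0001 -0.0002  0.0262] turn [-0.003 -0.    -0.   ]
```

View pics/w5.png

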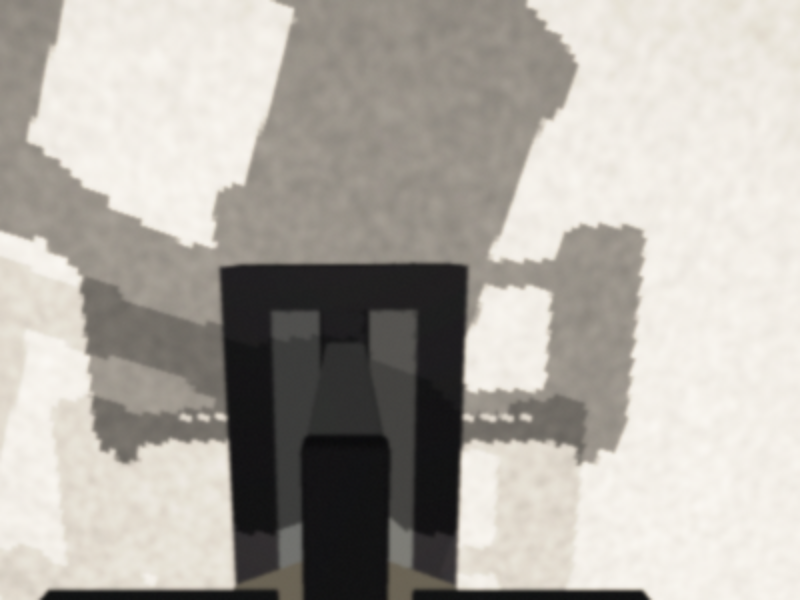

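The module (326–364) is centred in the slot (321–368). Lowering.

{"name": "arm_command", "arguments": {
  "moves": [
    [[0,0,0.005],[0,0,0],0.005],
    [[0,0,0.01],[0,0,0],0.005],
    [[0,0,0.015],[0,0,0],0.005],
    [[0,0,0.019],[0,0,0],0.005],
    [[0,0,0.022],[0,0,0],0.005]
  ]
}}

```text
time: 7.4
tool_pos: [0.6021, 0.0478, 0.0897]
tool_rot: [-3.138, -0.001, 1.872]
contact_force: [-0.7, -0.2, -2.9]
opening: 0.0119
grip_force: 30.0
```

{"name": "arm_command", "arguments": {
  "moves": [
    [[0,0,0.001],[0,0,0],0.005],
    [[0,0,0.0015],[0,0,0],0.005],
    [[0,0,0.002],[0,0,0],0.005],
    [[0,0,0.0025],[0,0,0],0.005],
    [[0,0,0.003],[0,0,0],0.005]
  ]
}}

```text
time: 7.9
tool_pos: [0.6023, 0.0476, 0.0879]
tool_rot: [-3.139, -0.0, 1.872]
contact_force: [-0.4, 0.0, -3.6]
opening: 0.0118
grip_force: 30.0
```

{"name": "arm_command", "arguments": {
  "moves": [
    [[0,0,0.0005],[0,0,0],0.005],
    [[0,0,0.001],[0,0,0],0.005],
    [[0,0,0.0015],[0,0,0],0.005],
    [[0,0,0.002],[0,0,0],0.005],
    [[0,0,0.0025],[0,0,0],0.005]
  ]
}}

```text
time: 8.4
tool_pos: [0.6024, 0.0479, 0.0874]
tool_rot: [-3.14, -0.0, 1.873]
contact_force: [-6.5, 1.3, 16.1]
opening: 0.0119
grip_force: 30.0
```

Contact is at the expected floor height, with 16 N upward. Releasing.

{"name": "arm_command", "arguments": {
  "moves": [
    [[0,0,-0.001],[0,0,0],0.005],
    [[0,0,-0.001],[0,0,0],0.02],
    [[0,0,-0.001],[0,0,0],0.04],
    [[0,0,-0.001],[0,0,0],0.05],
    [[0,0,-0.001],[0,0,0],0.05]
  ]
}}

```text
time: 8.9
tool_pos: [0.6023, 0.0476, 0.086]
tool_rot: [-3.139, -0.001, 1.872]
contact_force: [-0.8, 0.7, 0.4]
opening: 0.0394
grip_force: 0.0
```

{"name": "arm_command", "arguments": {
  "moves": [
    [[0,0,0],[0,0,0],0.05],
    [[0,0,-0.02],[0,0,0],0.05],
    [[0,0,-0.05],[0,0,0],0.05],
    [[0,0,-0.08],[0,0,0],0.05],
    [[0,0,-0.12],[0,0,0],0.05]
  ]
}}

```text
time: 9.4
tool_pos: [0.6017, 0.0477, 0.206]
tool_rot: [-3.136, -0.002, 1.872]
contact_force: [0.7, -0.1, -0.7]
opening: 0.0499
grip_force: 0.0
```

```bash
python3 - <<'E'
from h import *
s=robot.observe();print(s['tool_pos'],s['opening'],s['contact_force'])
a=robot.read_camera("scene")[:,:,::-1];m=robot.camera_model("scene")
print(proj(m,dockpts(DOCK,[[0,.05,.13],[0,-.05,.13]])).round())
a=cv2.resize(a[120:300,260:460],(400,360));b=cv2.resize(robot.read_camera("wrist")[:300,150:550,::-1],(400,300))
cv2.imwrite("pics/f.png",np.hstack([a,np.vstack([b,np.zeros((60,400,3),np.uint8)])]))
E
```

```text
[0.60171225 0.04770401 0.20600069] 0.04991401362207045 [ 0.68424354 -0.05884817 -0.65215723]
[[355. 181.]
 [337. 218.]]
```

View pics/f.png

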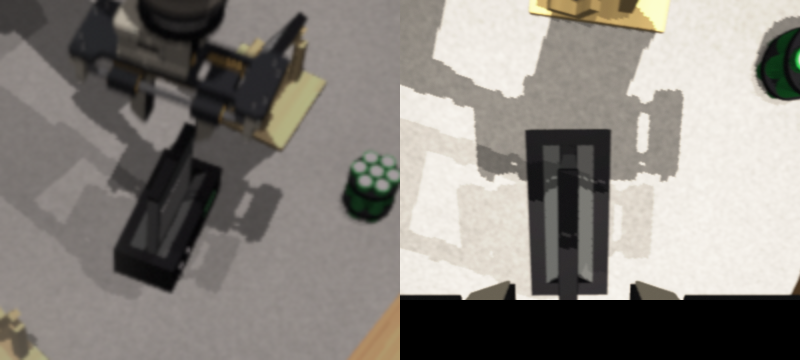

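The module stands upright in the slot, with its top edge at crop (190,128)–(153,200) as predicted for fully home. The gripper is clear, so I'm handing in.

```bash
python3 -c "
from cell import robot
print(robot.hand_in())"
```

```text
the job is handed in; nothing more can be done
None
```

I loaded the tall module into the dock slot, where it stands upright, home on the floor and released. No contact with the bystanders registered, and the job was handed in at about 9.5 s without a verdict shown.

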